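# Load a D cell into the spring holder of a cell test stand

## Task

Take the D cell from its rest and load it into the holder on the test stand: slip its flat end in first, low under the hood of the spring contact, press the spring back with it, and with the spring held back tip the button end down behind the end block, so that the cell lies fully home and level in the bay, then let go. Feel your way gently: the holder may be clamped a few millimetres along the rail from where it should sit, and neither the spring contact at its stop nor the printed holder may be forced. Do not disturb the other things on the desk.

Things in the scene. Friction and masses are not known exactly. Their poses are not given: they have to be found in the camera images.
- stand: Cell test stand fixed to the desk: aluminium rail 230 x 40 mm, 24 mm high, with yellow end caps, carrying a black and yellow printed cell holder. Origin: centre of the underside; x along the rail to the spring end, z up. The holder is clamped up to 8 mm either way along x from where the three points say; that shift is not measured. It bends if the cell is pressed on it with more than 25 N.
- bay (a point): Centre of the cell when home, for an unshifted holder: cell level along the stand's x, button to -x. Bay floor 16.5 mm below, 38 mm wide. Guide posts 4 mm thick, 20 mm above the floor with flared tops, inner faces 17.6 mm either side of the axis, stand 20.5 to 30.5 mm to -x and 19.5 to 33.5 mm to +x of here; between them the sides are open for fingers.
- spring (a point): Spring contact at rest, unshifted: face of an upright black plate 30 mm wide, 16.5 mm above the floor; gap to the end block 57 mm. Hood on top: reaches 4 mm over the bay, underside 36 and top 40 mm above the floor. Slides to +x: 1.8 N to start, plus 0.9 N/mm; cell home = 4 mm (5.4 N), dead stop 11.5 mm (12.2 N). Head block behind: 32.5 to 52.5 mm to +x of here, top 26 mm above the floor.
- end_block (a point): Top inner edge of the yellow end block that takes the button, unshifted: its contact face is upright and looks to +x, 19 mm high above the bay floor; the block is 14 mm thick and 40 mm wide. To tip the cell down past it, the spring contact must be held 10 to 11 mm back.
- cell: D cell, 150 g, grey jacket with steel ends: cylinder 33 mm in diameter, 61 mm long over all, of which the last 2 mm is the button, 9.6 mm in diameter. Origin: middle of its length on its axis; x along the axis from the button end to the flat end. It starts lying level on the rest.
- cell_nub (a point): Tip of the cell's button, 30.5 mm from the cell's origin towards its own -x.
- rest: Cell rest, a black printed tray fixed to the desk, 76 x 42 mm, floor 6 mm high, with four side posts 16 mm high (21 to 30 mm from the middle along x) and end bars 16 mm high. Origin: centre of the underside; x along the cell, which lies with its flat end towards +x and its axis 22.5 mm above the desk. Between the posts the sides are open.
- multimeter: Hand multimeter lying on the desk, 150 x 79 x 40 mm, loose, to be left alone. Origin: centre of the underside; x along its length.
- screwdriver: Screwdriver lying on the desk along its x axis, loose, to be left alone.
- vase: Black printed vase, 105 mm high, 68 mm wide, standing loose, to be left alone. Origin: centre of its foot.
Not all that is in view belongs to the job. Several things have the shape of the cell; the one meant has the colours described above.

How it is judged (in metres and radians):
On the way:
1. the cell's flat end is low in the bay and presses on the holder's spring contact while the button end is still up above the end block (contact force between cell and stand above 3 N and z of cell in the frame of stand below 0.072 m and z of cell_nub in the frame of stand above 0.06 m and x of cell in the frame of stand between -0.042 and 0.004 m and not (angle between cell's own x axis and vertical below 1.75 rad)), for 0.1 s.
At the end, for the whole second after the job is handed in: The cell lies at rest and released in the holder's bay, centre within 2 mm of its home height and 3 mm across, along the rail within 9.5 mm of the bay point, its axis within 0.06 rad of the rail's, button end at the end block, flat end on the spring contact (z of cell in the frame of stand between 0.0465 and 0.0505 m and y of cell in the frame of stand between -0.003 and 0.003 m and x of cell in the frame of stand between -0.0275 and -0.0085 m and angle between the x axis of cell and the x axis of stand, either way round below 0.06 rad and x of cell_nub in the frame of stand below -0.035 m and linear speed of cell below 0.01 m/s and contact force between the fingers and cell below 0.1 N); the robot touches nothing.
It fails at once if the cell is forced against the holder, its spring contact or the rail with more than 25 N (contact force between cell and stand above 25 N).
It fails at once if the multimeter is disturbed: moved more than 15 mm (distance of multimeter from where it was at the start of the episode above 0.015 m).
It fails at once if the screwdriver is disturbed: moved more than 15 mm (distance of screwdriver from where it was at the start of the episode above 0.015 m).
It fails at once if the vase is disturbed: moved more than 15 mm (distance of vase from where it was at the start of the episode above 0.015 m).
It also fails if it takes over 64 s, if anything falls off the work surface, if the arm or the gripper's body presses on something with over 40 N, if the wrist force passes 120 N, or if a joint passes its speed limit or range.

## Robot

A 6-joint arm with a two-finger parallel gripper is mounted at the origin on the work surface. World frame = base frame: x ahead of the robot, y to its left, z up, the work surface at z = 0. Lengths are in m, angles in degrees, forces in N, time in s.
With the tool pointing down it reaches from about 0.35 to 0.875 m from the base axis. Payload 4.2 kg.
Tool frame: the origin (TCP) lies at the very end of the fingers, on their centre line; the grasp point (between the pads) lies 19 mm behind it; z points along the fingers, y is the line along which they close (so a half turn about z gives the same grasp; the last joint's range is limited). The gripper opens to 87 mm and grips with 3 to 60 N. Pads are 19 mm wide; open, the fingers measure 117 mm over their backs; the gripper's body (75 mm by 190 mm) begins 51 mm behind the grasp point.
Start: joints at [83.858, 22.042, 0.453, 0, -68.411, -14.817], TCP at [0.224, 0.584, 0.194] pointing down, gripper open.
Joint ranges: [-179.83, 179.83], [-69.29, 118.12], [-61.27, 80.66], [-181.25, 117.63], [-171.15, -9.14], [-177.46, 177.46]. Speed limits (degrees/s): [159.86, 159.86, 180, 180, 180, 180].

## Interface

Orientations are given as a 3x3 rotation matrix whose columns are the frame's x, y, z axes.
In Python, from station import * gives the robot as it stands.
- The arm moves only by the shell command python3 -m pendant 'ROWS'. ROWS is JSON, a list of rows, each an object of numbers: "x", "y", "z": the shift along the world's x, y, z normalised to -1 to 1, where 1 is 250 mm; "rx", "ry", "rz": the turn, a rotation vector about the world's x, y, z normalised to -1 to 1, where 1 is 180 degrees; "claw": the opening, from 0 (shut) to 1 (fully open). A call has exactly 8 rows; each row is the pose to reach, as a shift and turn from the pose commanded when the call began, turning the shorter way round; what a row does not reach only later rows make up. A row lasts 1/8 s, in which the tool goes at most 62.5 mm and 10.7 degrees, less where a joint would pass 70% of its speed; a pose out of reach is approached as far as the arm can. A call with a number of a shift or a turn outside -1 to 1 is refused whole. A call with a gripper value outside its range is refused whole. The fingers move at their own pace and stop on an object; the grip force is fixed at half the most. Time passes only in rows, so rows that repeat a pose let the fingers close, or fill a call up. It gives the time, the measured TCP pose, the force, the opening and the grip force at its end, in the units of the state.
- sense(): the state, without advancing time (a new reading comes with each control period).
- capture(name): name is "scene" or "top" or "wrist"; returns a dict with "color" (384x512x3 uint8, red, green, blue), "mtx" (3x3 intrinsics, pixels), "k1" (the pictures are not rectified: a ray, as slopes to the right and down, at radius r is drawn at 1 + k1 r^2 times it, then the intrinsics apply), "world_to_cam" (4x4, takes a point from world to camera coordinates). Camera axes: x right, y up, looking along -z (the intrinsics and any distortion apply to the point x, -y, -z); pixel columns grow to the right and rows downward; lengths in m; the calibration is good to about 2 mm. A picture is of the moment at which its call begins. There is no depth.
- finish_job(): hands the job in; it is judged then, once.
Trained networks look in a picture, given as the dict that the camera call returned (one of the last four; its "shot" number tells which), for a name from the list of things; names that differ only in an ending like _2 or _b are one class to them, and where a whole thing is asked for, a point or a joint stands for the part that bears it (a point fixed in the world has none). Each returns a list of dicts, best first, with "conf" (0 to 1); they miss things now and then, are a little off and sometimes report something else, mostly with a low value. They report only what shows in the picture. A call takes as long as a camera call. They do not tell look-alikes from the thing itself.
- search_frame(picture, label): "centre" ([column, row] in pixels, amid what is visible of it).
- regions_of(picture, label): "region" (384x512 bool, what is visible of it) and "centre" ([column, row] in pixels, amid what is visible of it).
The state is a dict: "time_s": time; "joints": joint angles; "joint_velocities": joint speeds; "effort": joint torques, N m; "tcp_pos": TCP position; "ee_rot": TCP orientation; "wrist_force": force on the tool from outside, world axes, zero at the start; "moment": the same for the moment, N m; "gripper_width": opening from 0.0 (shut) to 1.0 (fully open); "gripper_force": force on a finger pad.
Only numpy, scipy, OpenCV 4.12 (cv2) and the standard library are available. Lean on these libraries where they do the work, as an engineer would, in place of code of your own. Each camera call takes 0.05 s, during which the arm holds its last target. There are 200 camera calls.

## Working session

There is one attempt and no reset: what is moved stays moved. The work goes in short steps, Python scripts to look and compute and a shell command to move; the robot and the scene stay as the last step left them, time stands still between calls to the robot, and variables do not carry over. Pictures are saved under pics/ and viewed, at most 10 in all, crops included, and the job is handed in when it is done.

```bash
mkdir -p pics; ls
cat > h.py <<'E'
from station import *
import numpy as np, cv2, json
def ray(p,uv):
    m=p["mtx"]; k=p["k1"]
    d=np.array([(uv[0]-m[0][2])/m[0][0],(uv[1]-m[1][2])/m[1][1]]); u=d.copy()
    for _ in range(20): u=d/(1+k*(u@u))
    T=np.array(p["world_to_cam"]); R=T[:3,:3]
    return -R.T@T[:3,3], R.T@np.array([u[0],-u[1],-1.])
def atz(p,uv,z):
    o,d=ray(p,uv); return o+d*(z-o[2])/d[2]
def tri(obs):
    A=np.zeros((3,3)); b=np.zeros(3)
    for p,uv in obs:
        o,d=ray(p,uv); d=d/np.linalg.norm(d); M=np.eye(3)-np.outer(d,d); A+=M; b+=M@o
    return np.linalg.solve(A,b)
def proj(p,X):
    T=np.array(p["world_to_cam"]); c=T[:3,:3]@np.asarray(X,float)+T[:3,3]
    u=np.array([c[0],-c[1]])/-c[2]; u=u*(1+p["k1"]*(u@u)); m=p["mtx"]
    return np.array([m[0][0]*u[0]+m[0][2],m[1][1]*u[1]+m[1][2]])
def save(p,n): cv2.imwrite("pics/"+n+".png",cv2.cvtColor(p["color"],cv2.COLOR_RGB2BGR))
E
python3 - <<'E'
from h import *
np.set_printoptions(precision=3,suppress=True)
for c in ("top","scene"):
    p=capture(c); save(p,c+"0")
    for l in ("cell","rest","stand","end_block","spring","bay","cell_nub","multimeter","screwdriver","vase"):
        print(c,l,[(np.round(r["centre"]),round(r["conf"],2),atz(p,r["centre"],.02)[:2]) for r in search_frame(p,l)[:4]])
s=sense();print(s)
E
```

```text
pics
top cell [(array([186., 228.]), 0.9, array([0.563, 0.158])), (array([131., 216.]), 0.77, array([0.59 , 0.278]))]
top rest [(array([194., 232.]), 0.67, array([0.556, 0.138]))]
top stand [(array([132., 164.]), 0.64, array([0.707, 0.285]))]
top end_block [(array([344., 249.]), 0.6, array([ 0.523, -0.188])), (array([251., 161.]), 0.55, array([0.716, 0.017]))]
top spring [(array([345., 250.]), 0.65, array([ 0.522, -0.188]))]
top bay [(array([346., 251.]), 0.92, array([ 0.519, -0.191])), (array([131., 163.]), 0.7, array([0.709, 0.286]))]
top cell_nub [(array([130., 215.]), 0.83, array([0.592, 0.281]))]
top multimeter [(array([249., 161.]), 0.93, array([0.717, 0.021]))]
top screwdriver [(array([403., 150.]), 0.65, array([ 0.746, -0.324]))]
top vase [(array([131., 166.]), 0.67, array([0.703, 0.286]))]
scene cell [(array([358., 326.]), 0.8, array([0.594, 0.278])), (array([330., 261.]), 0.59, array([0.565, 0.158]))]
scene rest [(array([325., 267.]), 0.59, array([0.579, 0.163]))]
scene stand [(array([258., 136.]), 0.72, array([ 0.52 , -0.188]))]
scene end_block [(array([262., 135.]), 0.65,
[... 428 characters left out ...]
, array([0.715, 0.023]))]
scene screwdriver [(array([150., 138.]), 0.96, array([ 0.747, -0.315]))]
scene vase [(array([302., 346.]), 0.59, array([0.693, 0.257]))]
{'time_s': 1.1, 'joints': array([ 83.859,  22.04 ,   0.453,   0.002, -68.41 , -14.816]), 'joint_velocities': array([ 0.077,  0.045, -0.11 , -0.034,  0.087,  0.033]), 'effort': array([  0.001, -39.048,  18.763,   4.224,   0.016,  -0.   ]), 'tcp_pos': array([0.224, 0.584, 0.194]), 'ee_rot': array([[ 0.934, -0.358,  0.   ],
       [-0.358, -0.934,  0.   ],
       [ 0.   , -0.   , -1.   ]]), 'wrist_force': array([ 0.537,  0.062, -0.656]), 'moment': array([0.01 , 0.026, 0.001]), 'gripper_force': 0.0, 'gripper_width': 1.0002495017460356}
```

```bash
sleep 1; python3 -c "
import cv2
for n in('top0','scene0'):
    i=cv2.imread(f'pics/{n}.png');cv2.imwrite(f'pics/{n}b.png',cv2.resize(i,(800,600),interpolation=2))"
```

```text
(no output)
```

View pics/top0b.png

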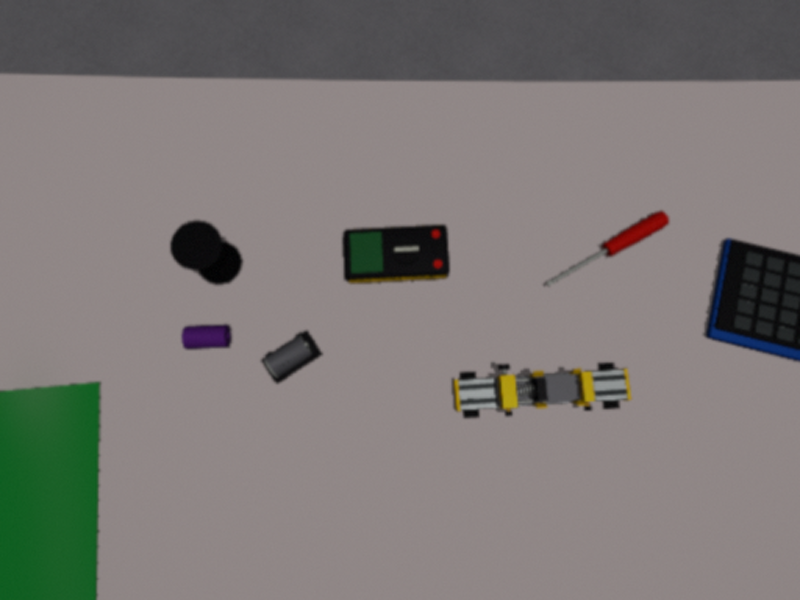

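View pics/scene0b.png

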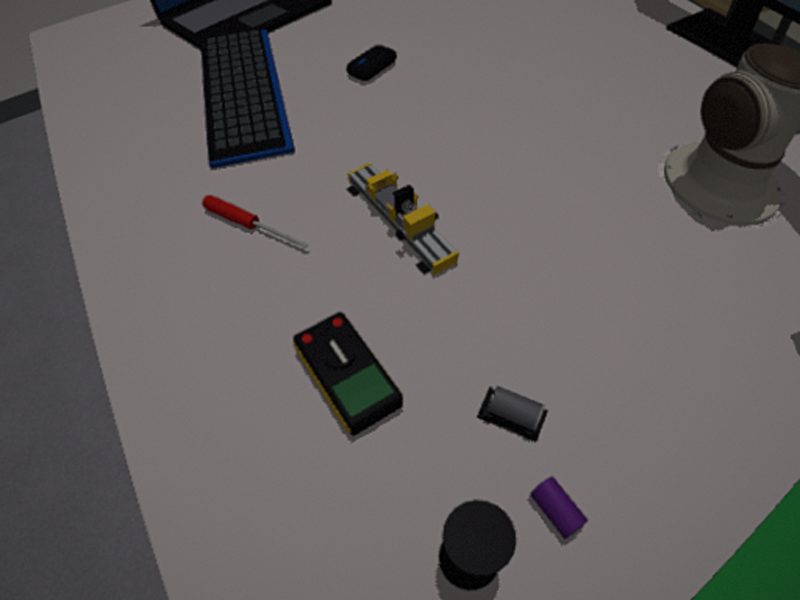

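The grey cell on the black rest is at about (291,356) in the top view. The stand runs from (455,393) to (628,384), with the hood at about (538,388) and the end block at about (587,386). So the spring end points to world +y. I'll go over the cell next.

```bash
python3 -m pendant '[{"x":0.16,"y":-0.2,"z":0.05,"rz":-0.05},{"x":0.35,"y":-0.44,"z":0.1,"rz":-0.1},{"x":0.54,"y":-0.68,"z":0.15,"rz":-0.15},{"x":0.72,"y":-0.9,"z":0.2,"rz":-0.2},{"x":0.8,"y":-1,"z":0.2,"rz":-0.2},{"x":0.8,"y":-1,"z":0.2,"rz":-0.2},{"x":0.8,"y":-1,"z":0.2,"rz":-0.2},{"x":0.8,"y":-1,"z":0.2,"rz":-0.2}]'
python3 -m pendant '[{"x":0.14,"y":-0.18},{"x":0.32,"y":-0.4},{"x":0.46,"y":-0.58},{"x":0.54,"y":-0.7},{"x":0.54,"y":-0.7},{"x":0.54,"y":-0.7},{"x":0.54,"y":-0.7},{"x":0.54,"y":-0.7}]'
python3 - <<'E'
from h import *
p=capture("wrist"); save(p,"w1")
for l in ("cell","cell_nub","rest"): print(l,[(r["centre"],r["conf"],atz(p,r["centre"],.0225)) for r in search_frame(p,l)])
print(np.round(p["world_to_cam"],3),p["mtx"])
E
```

```text
cell []
cell_nub []
rest []
[[-0.356 -0.934 -0.001  0.625]
 [ 0.891 -0.339 -0.302  0.036]
 [ 0.282 -0.108  0.953 -0.393]
 [ 0.     0.     0.     1.   ]] [[315.8094265    0.         256.29734214]
 [  0.         315.8094265  192.44622851]
 [  0.           0.           1.        ]]$[0]: bad value
$[0]: bad value
```

View pics/w1.png

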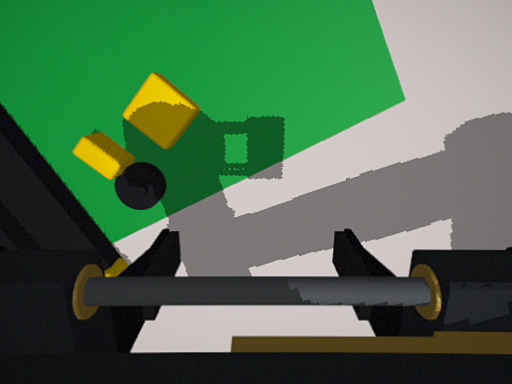

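The close view shows only clutter near the green mat (decoys at about (160,110)). The rows were refused, probably because every key is needed.

```bash
python3 -m pendant '[{"x":0.16,"y":-0.2,"z":0.05,"rx":0,"ry":0,"rz":-0.05,"claw":1},{"x":0.35,"y":-0.44,"z":0.1,"rx":0,"ry":0,"rz":-0.1,"claw":1},{"x":0.54,"y":-0.68,"z":0.15,"rx":0,"ry":0,"rz":-0.15,"claw":1},{"x":0.72,"y":-0.9,"z":0.2,"rx":0,"ry":0,"rz":-0.2,"claw":1},{"x":0.8,"y":-1,"z":0.2,"rx":0,"ry":0,"rz":-0.2,"claw":1},{"x":0.8,"y":-1,"z":0.2,"rx":0,"ry":0,"rz":-0.2,"claw":1},{"x":0.8,"y":-1,"z":0.2,"rx":0,"ry":0,"rz":-0.2,"claw":1},{"x":0.8,"y":-1,"z":0.2,"rx":0,"ry":0,"rz":-0.2,"claw":1}]'
python3 -m pendant '[{"x":0.12,"y":-0.18,"z":0,"rx":0,"ry":0,"rz":0,"claw":1},{"x":0.24,"y":-0.36,"z":0,"rx":0,"ry":0,"rz":0,"claw":1},{"x":0.34,"y":-0.5,"z":0,"rx":0,"ry":0,"rz":0,"claw":1},{"x":0.34,"y":-0.5,"z":0,"rx":0,"ry":0,"rz":0,"claw":1},{"x":0.34,"y":-0.5,"z":0,"rx":0,"ry":0,"rz":0,"claw":1},{"x":0.34,"y":-0.5,"z":0,"rx":0,"ry":0,"rz":0,"claw":1},{"x":0.34,"y":-0.5,"z":0,"rx":0,"ry":0,"rz":0,"claw":1},{"x":0.34,"y":-0.5,"z":0,"rx":0,"ry":0,"rz":0,"claw":1}]'
python3 - <<'E'
from h import *
p=capture("wrist"); save(p,"w2"); s=sense(); print(s["time_s"],s["tcp_pos"],s["ee_rot"],s["joints"],s["wrist_force"])
for l in ("cell","cell_nub","rest"): print(l,[(r["centre"],r["conf"],atz(p,r["centre"],.0225)) for r in search_frame(p,l)])
E
```

```text
time_s: 2.3
tcp_pos: [0.4229, 0.3346, 0.2432]
ee_rot: [[0.546, -0.838, -0.0], [-0.838, -0.546, -0.0], [-0.0, 0.0, -1.0]]
wrist_force: [0.3, 0.7, 0.1]
gripper_width: 0.996
gripper_force: 0.0
time_s: 3.3
tcp_pos: [0.5083, 0.2092, 0.2436]
ee_rot: [[0.546, -0.838, 0.0], [-0.838, -0.546, 0.0], [-0.0, -0.0, -1.0]]
wrist_force: [0.6, -0.7, 0.6]
gripper_width: 1.001
gripper_force: 0.0
3.35 [0.5083213  0.20904382 0.24360799] [[ 5.45894329e-01 -8.37854031e-01  6.13178265e-05]
 [-8.37854033e-01 -5.45894325e-01  6.92087541e-05]
 [-2.45137801e-05 -8.91560546e-05 -9.99999996e-01]] [ 3.92564762e+01  1.28210662e+01 -5.46483407e+00 -8.92397398e-04
 -7.17088701e+01 -6.17039604e+00] [ 0.04885943 -1.09569973 -0.03193984]
cell [([176.7, 163.4], 0.96, array([0.59320799, 0.27342367, 0.0225    ])), ([239.2, 100.9], 0.91, array([0.56614102, 0.15997891, 0.0225    ]))]
cell_nub [([236.6, 101.4], 0.76, array([0.56855622, 0.16228094, 0.0225    ])), ([176.5, 164.7], 0.55, array([0.59257609, 0.27512649, 0.0225    ]))]
rest []
```

View pics/w2.png

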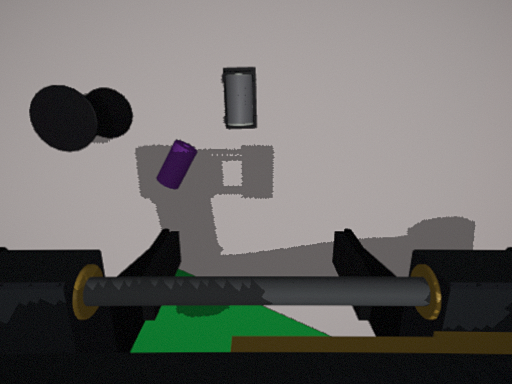

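Run:
```python
import cv2
i=cv2.imread('pics/w2.png')[58:138,205:275]
cv2.imwrite('pics/w2c.png',cv2.resize(cv2.convertScaleAbs(i,alpha=1.3,beta=20),None,fx=7,fy=7,interpolation=2))
```

```text
(no output)
```

View pics/w2c.png

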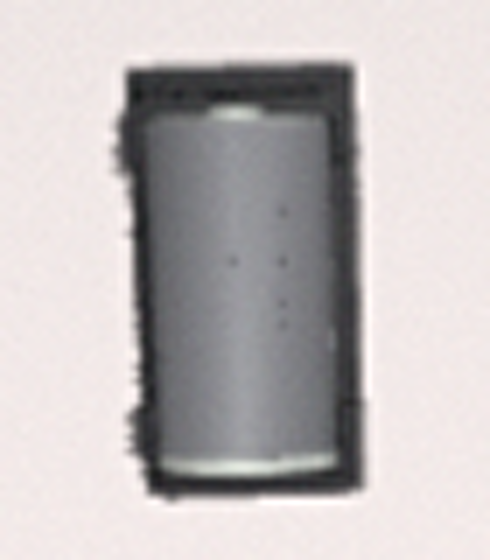

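Run:
```python
from h import *
np.set_printoptions(precision=4,suppress=True)
p=capture("wrist")
f=lambda a,b:(205+a/7-.43,58+b/7-.43)
A=atz(p,f(237.5,120),.0225);B=atz(p,f(249,463),.0225)
n=atz(p,f(236,106),.0265);e=atz(p,f(249,470),.0225); e2=atz(p,f(249,458),.036)
W=[atz(p,f(145,120),.0225),atz(p,f(330,120),.0225)]
d=(B-A)[:2];print(A,B,np.degrees(np.arctan2(d[1],d[0])),n,e,e2,np.linalg.norm(n-e),(n+e)/2,np.linalg.norm(W[0]-W[1]))
print(-np.array(p["world_to_cam"])[:3,:3].T@np.array(p["world_to_cam"])[:3,3])
g=p["color"].astype(int).max(2); m=np.zeros(g.shape,np.uint8); m[60:135,215:265]=g[60:135,215:265]<90
r=cv2.minAreaRect(cv2.findNonZero(cv2.morphologyEx(m,cv2.MORPH_OPEN,np.ones((3,3),np.uint8))));bx=cv2.boxPoints(r)
c=np.array([atz(p,q,.016) for q in bx]);print(r,c.mean(0),np.linalg.norm(np.diff(c,axis=0),axis=1),np.degrees(np.arctan2(*(np.diff(c,axis=0)[:,1::-1].T))))
for l in("cell","rest"): print([ (np.array(q["centre"]),atz(p,q["centre"],.0225)[:2]) for q in regions_of(p,l)])
```

```text
[0.5834 0.1339 0.0225] [0.5503 0.1825 0.0225] 124.17059162500084 [0.5845 0.1321 0.0265] [0.5497 0.1836 0.0225] [0.5509 0.1804 0.036 ] 0.06229218837909045 [0.5671 0.1579 0.0245] 0.03241463093865822
[0.554  0.1387 0.4366]
((238.93528747558594, 98.02315521240234), (60.637847900390625, 33.16607666015625), 88.75463104248047) [0.5681 0.1579 0.016 ] [0.0411 0.0737 0.0435] [-145.6642  124.3923   34.386 ]
[(array([178.2, 164.5]), array([0.5911, 0.2731])), (array([239.5, 101.1]), array([0.5659, 0.1594]))]
[(array([247.1,  75.9]), array([0.5738, 0.1292]))]
```

The nub is at the top of the crop, so the button points along the tool's +x and the flat end at 124°. The cell centre is about (0.567, 0.158). I'll descend on it now.

```bash
python3 -m pendant '[{"x":0.12,"y":-0.1,"z":-0.1,"rx":0,"ry":0,"rz":0.0067,"claw":1},{"x":0.24,"y":-0.21,"z":-0.3,"rx":0,"ry":0,"rz":0.0067,"claw":1},{"x":0.24,"y":-0.21,"z":-0.5,"rx":0,"ry":0,"rz":0.0067,"claw":1},{"x":0.24,"y":-0.21,"z":-0.65,"rx":0,"ry":0,"rz":0.0067,"claw":1},{"x":0.24,"y":-0.21,"z":-0.76,"rx":0,"ry":0,"rz":0.0067,"claw":1},{"x":0.24,"y":-0.21,"z":-0.85,"rx":0,"ry":0,"rz":0.0067,"claw":1},{"x":0.24,"y":-0.21,"z":-0.9,"rx":0,"ry":0,"rz":0.0067,"claw":1},{"x":0.24,"y":-0.21,"z":-0.94,"rx":0,"ry":0,"rz":0.0067,"claw":1}]'
python3 - <<'E'
from h import *
print(sense()["tcp_pos"],sense()["wrist_force"])
p=capture("wrist");save(p,"w3")
E
```

```text
time_s: 4.65
tcp_pos: [0.5689, 0.1563, 0.0083]
ee_rot: [[0.563, -0.827, 0.001], [-0.827, -0.563, 0.0], [0.0, -0.0, -1.0]]
wrist_force: [-0.9, 0.6, -0.7]
gripper_width: 0.999
gripper_force: 0.0
[0.56891115 0.15625395 0.00828352] [-0.91314196  0.57099621 -0.7034164 ]
```

View pics/w3.png

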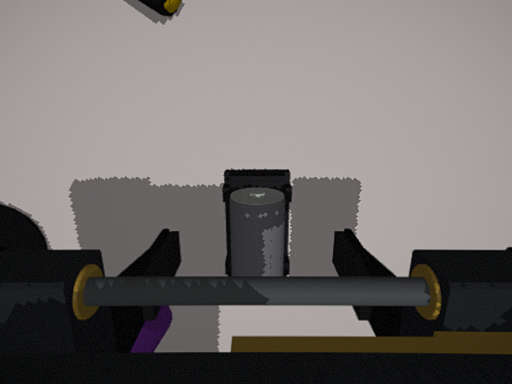

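The cell sits between the fingers at about (257,230) with the nub at (258,195), well centred. I'll close, lift, and then go to look at the stand.

```bash
python3 -m pendant '[{"x":0,"y":0,"z":0,"rx":0,"ry":0,"rz":0,"claw":0.5},{"x":0,"y":0,"z":0,"rx":0,"ry":0,"rz":0,"claw":0.25},{"x":0,"y":0,"z":0,"rx":0,"ry":0,"rz":0,"claw":0.25},{"x":0,"y":0,"z":0,"rx":0,"ry":0,"rz":0,"claw":0.25},{"x":0,"y":0,"z":0,"rx":0,"ry":0,"rz":0,"claw":0.25},{"x":0,"y":0,"z":0,"rx":0,"ry":0,"rz":0,"claw":0.25},{"x":0,"y":0,"z":0.05,"rx":0,"ry":0,"rz":0,"claw":0.25},{"x":0,"y":0,"z":0.15,"rx":0,"ry":0,"rz":0,"claw":0.25}]'
python3 -m pendant '[{"x":0,"y":0,"z":0.2,"rx":0,"ry":0,"rz":0,"claw":0.25},{"x":-0.02,"y":-0.1,"z":0.4,"rx":0,"ry":0,"rz":-0.03,"claw":0.25},{"x":-0.05,"y":-0.25,"z":0.6,"rx":0,"ry":0,"rz":-0.08,"claw":0.25},{"x":-0.1,"y":-0.45,"z":0.75,"rx":0,"ry":0,"rz":-0.13,"claw":0.25},{"x":-0.14,"y":-0.66,"z":0.8,"rx":0,"ry":0,"rz":-0.174,"claw":0.25},{"x":-0.18,"y":-0.86,"z":0.8,"rx":0,"ry":0,"rz":-0.174,"claw":0.25},{"x":-0.18,"y":-0.96,"z":0.8,"rx":0,"ry":0,"rz":-0.174,"claw":0.25},{"x":-0.18,"y":-1,"z":0.8,"rx":0,"ry":0,"rz":-0.174,"claw":0.25}]'
python3 - <<'E'
from h import *
import pickle
print(sense()["tcp_pos"],sense()["wrist_force"],sense()["joints"])
p=capture("wrist");save(p,"w4");pickle.dump(p,open("w4.pkl","wb"))
for l in("stand","bay","spring","end_block","cell_nub"): print(l,[ (np.array(q["centre"]),q["conf"],atz(p,q["centre"],.05)[:2]) for q in search_frame(p,l)])
cv2.imwrite("pics/w4b.png",cv2.resize(cv2.cvtColor(p["color"],cv2.COLOR_RGB2BGR)[0:300],(800,469),interpolation=2))
E
```

```text
time_s: 5.7
tcp_pos: [0.5679, 0.1558, 0.0462]
ee_rot: [[0.563, -0.827, -0.002], [-0.827, -0.563, -0.001], [-0.0, 0.002, -1.0]]
wrist_force: [0.0, 0.2, 0.3]
gripper_width: 0.266
gripper_force: 0.0
time_s: 6.7
tcp_pos: [0.5232, -0.0951, 0.247]
ee_rot: [[0.049, -0.999, 0.001], [-0.999, -0.049, 0.0], [-0.0, -0.001, -1.0]]
wrist_force: [0.1, 1.1, -1.5]
gripper_width: 0.254
gripper_force: 0.0
[ 0.52324623 -0.09514751  0.24699727] [ 0.10992905  1.08903959 -1.50421142] [ 7.18290840e+00  1.08654972e+01 -7.50378398e+00  4.69585661e-03
 -7.15546257e+01 -4.36381050e+00]
stand [(array([260.3,  83.6]), 0.64, array([ 0.52344066, -0.18803076]))]
bay [(array([242.2, 318.3]), 0.73, array([0.53228544, 0.1410145 ])), (array([258.7,  85.1]), 0.69, array([ 0.52521507, -0.18629186]))]
spring [(array([260.2,  88.5]), 0.58, array([ 0.52326255, -0.18263444]))]
end_block [(array([261.7,  87.4]), 0.64, array([ 0.52157721, -0.18393743])), (array([229. , 325.8]), 0.33, array([0.55141718, 0.15531378]))]
cell_nub [(array([224.6, 327.3]), 0.83, array([0.55790213, 0.15832863]))]
```

View pics/w4b.png

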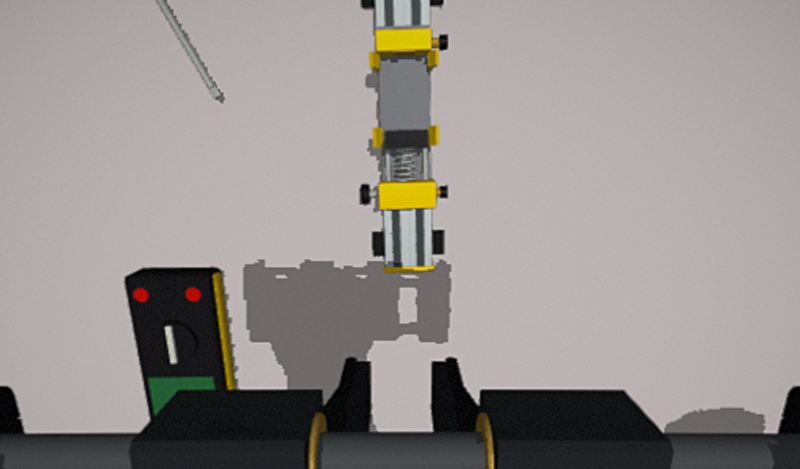

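The fingers closed too late, so they read 22 mm with no object and the cell is still in its rest. The picture does show the stand well: end block at (403,40), hood at (407,137), head block at (407,195) and spring end cap at (409,268). I'll measure it from this.

Run:
```python
from h import *
import pickle
np.set_printoptions(precision=4,suppress=True)
p=pickle.load(open("w4.pkl","rb")); im=p["color"]; hsv=cv2.cvtColor(im,cv2.COLOR_RGB2HSV)
y=((hsv[...,0]>18)&(hsv[...,0]<35)&(hsv[...,1]>150)&(hsv[...,2]>60)).astype(np.uint8); y[180:]=0;y[:,:225]=0;y[:,300:]=0
n,l,st,c=cv2.connectedComponentsWithStats(y)
for i in range(1,n):
    if st[i,4]>8: print(st[i],c[i])
for col in (250,258,262,268):
    print(col,[tuple(int(v) for v in im[r,col]) for r in range(10,40,2)])
for col in (250,258,262,268):
    print(col,[f"{r}:{im[r,col].max()}/{y[r,col]}" for r in range(78,98)])
for r in (50,60,70,110,150,160): print(r,[f"{c}:{im[r,c].max()}" for c in list(range(236,256))+list(range(268,288))])
```

```text
[237  18  44  28 747] [258.7229  28.3896]
[274  80   7  13  84] [276.9881  86.3571]
[239  82   7  12  74] [241.5946  87.6351]
[242 115  40  19 669] [260.5695 124.1121]
[246 170  32   5 109] [262.0826 171.7706]
250 [(67, 72, 71), (68, 74, 74), (65, 71, 71), (82, 86, 89), (140, 129, 118), (217, 197, 0), (217, 195, 0), (216, 195, 0), (218, 194, 0), (218, 193, 0), (221, 196, 0), (158, 129, 0), (79, 65, 0), (62, 61, 61), (62, 60, 65)]
258 [(180, 185, 186), (180, 188, 186), (181, 188, 185), (152, 157, 160), (149, 133, 85), (219, 198, 0), (218, 196, 1), (217, 196, 0), (217, 195, 0), (217, 197, 0), (220, 197, 0), (177, 142, 32), (60, 47, 15), (60, 59, 62), (116, 117, 121)]
262 [(176, 182, 180), (173, 180, 179), (176, 182, 181), (139, 143, 149), (156, 136, 65), (219, 199, 1), (218, 196, 3), (217, 197, 0), (218, 196, 2), (218, 197, 6), (221, 202, 0), (163, 129, 41), (60, 47, 15), (58, 60, 61), (120, 120, 123)]
268 [(79, 84, 85), (78, 84, 84), (79, 84, 83), (110, 113, 121), (181, 158, 36), (219, 200, 4), (216, 198, 0), (218, 197, 11), (218, 197, 1), (218, 198, 6), (223, 204, 3), (96, 79, 0), (8
[... 2875 characters left out ...]
195', '250:176', '251:99', '252:66', '253:69', '254:67', '255:87', '268:66', '269:67', '270:74', '271:129', '272:197', '273:197', '274:199', '275:198', '276:103', '277:25', '278:25', '279:29', '280:28', '281:29', '282:24', '283:57', '284:130', '285:194', '286:189', '287:188']
160 ['236:191', '237:185', '238:134', '239:42', '240:22', '241:27', '242:28', '243:29', '244:20', '245:25', '246:104', '247:194', '248:185', '249:185', '250:182', '251:117', '252:68', '253:68', '254:68', '255:73', '268:66', '269:68', '270:76', '271:124', '272:189', '273:194', '274:191', '275:187', '276:119', '277:35', '278:21', '279:24', '280:28', '281:23', '282:23', '283:53', '284:129', '285:193', '286:192', '287:188']
```

Run:
```python
from h import *
import pickle
np.set_printoptions(precision=4,suppress=True)
p=pickle.load(open("w4.pkl","rb")); im=p["color"].astype(int)
def ext(r,c0,f): # extent of contiguous True around c0
    a=c0
    while f(im[r,a-1]):a-=1
    b=c0
    while f(im[r,b+1]):b+=1
    return a,b
yel=lambda v:v[0]>120 and v[2]<60
blk=lambda v:v.max()<60
for nm,rows,f,z in(("end",range(21,32,3),yel,.051),("head",range(117,131,3),yel,.058),("hood",range(85,93,2),blk,.072)):
    for r in rows:
        a,b=ext(r,260,f); A=atz(p,(a-.5,r),z);B=atz(p,(b+.5,r),z); print(nm,r,a,b,((A+B)/2)[:2],np.linalg.norm(A-B))
fl=[]
for r in (50,60,70): print("floor",r,((atz(p,(241.5,r),.032)+atz(p,(275,r),.032))/2)[:2])
for r,a,b in((150,245.5,275.7),(160,245.9,275.8)):print("rail",r,((atz(p,(a,r),.024)+atz(p,(b,r),.024))/2)[:2])
print("endedge",atz(p,(260,31.5),.051),"hoodedge",atz(p,(260,82.6),.072),"hood+x",atz(p,(260,93.7),.072),"headtop",atz(p,(260,115),.058),atz(p,(260,130.5),.058),"cap",atz(p,(262,171),.024),atz(p,(262,174),.024), atz(p,(262,169.5),.024))
```

```text
end 21 240 275 [ 0.53   -0.2522] 0.03946666184306076
end 24 240 279 [ 0.5277 -0.2494] 0.04397105658350984
end 27 240 280 [ 0.527  -0.2465] 0.045194104791658425
end 30 240 275 [ 0.5296 -0.2435] 0.039793793632482075
head 117 243 278 [ 0.5213 -0.1508] 0.042411636019222806
head 120 242 278 [ 0.5217 -0.1474] 0.043716176940257485
head 123 242 281 [ 0.5197 -0.144 ] 0.04739645010642603
head 126 242 278 [ 0.5213 -0.1404] 0.04397057178520878
head 129 243 278 [ 0.5205 -0.1369] 0.04290667899688639
hood 85 247 272 [ 0.5245 -0.186 ] 0.028620631026388708
hood 87 247 273 [ 0.5238 -0.184 ] 0.029777567725401383
hood 89 247 273 [ 0.5237 -0.1819] 0.029834124446873396
hood 91 246 273 [ 0.5241 -0.1797] 0.0309980118795221
floor 50 [ 0.5277 -0.2256]
floor 60 [ 0.5272 -0.2148]
floor 70 [ 0.5266 -0.2037]
rail 150 [ 0.5183 -0.1059]
rail 160 [ 0.5172 -0.0925]
endedge [ 0.5267 -0.2421  0.051 ] hoodedge [ 0.524  -0.1885  0.072 ] hood+x [ 0.5234 -0.1769  0.072 ] headtop [ 0.522  -0.1531  0.058 ] [ 0.521  -0.1352  0.058 ] cap [ 0.5148 -0.0775  0.024 ] [ 0.5146 -0.0733  0.024 ] [ 0.5149 -0.0795  0.024 ]
```

The axis fit is consistent: stand x at 94.6° and spring face at y≈-0.185. Next I'll check whether the cell is still in its rest.

Run:
```python
from h import *
for c in ("top","scene"):
    p=capture(c); save(p,c+"1")
    a=cv2.imread(f"pics/{c}0.png");b=cv2.imread(f"pics/{c}1.png")
    u,v=(186,228) if c=="top" else (330,262)
    sl=np.s_[v-25:v+25,u-30:u+30]
    d=np.abs(a[sl].astype(int)-b[sl]).max(2);print(c,d.mean(),(d>40).sum())
    cv2.imwrite(f"pics/d{c}.png",np.hstack([cv2.resize(a[sl],None,fx=6,fy=6),cv2.resize(b[sl],None,fx=6,fy=6)]))
    print([(q["centre"],q["conf"]) for q in search_frame(p,"cell")])
```

```text
top 53.51733333333333 1361
[]
scene 34.766666666666666 1774
[([355.4, 323.1], 0.84), ([328.6, 262.9], 0.83)]
```

View pics/dscene.png

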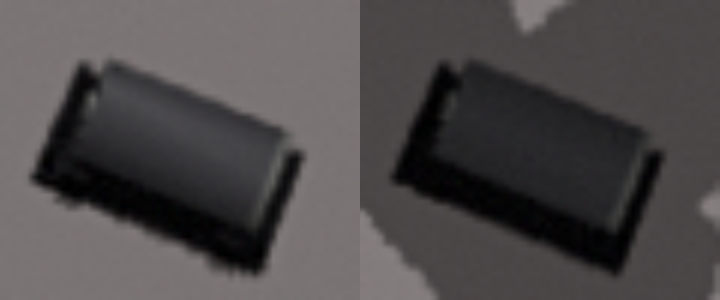

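The cell is unmoved in its rest, just shadowed. I'll go back and grip it with a longer close.

```bash
python3 -m pendant '[{"x":0.03,"y":0.15,"z":0,"rx":0,"ry":0,"rz":0.04,"claw":1},{"x":0.07,"y":0.38,"z":0,"rx":0,"ry":0,"rz":0.09,"claw":1},{"x":0.11,"y":0.61,"z":0,"rx":0,"ry":0,"rz":0.14,"claw":1},{"x":0.15,"y":0.84,"z":-0.1,"rx":0,"ry":0,"rz":0.174,"claw":1},{"x":0.18,"y":0.96,"z":-0.25,"rx":0,"ry":0,"rz":0.174,"claw":1},{"x":0.18,"y":1,"z":-0.42,"rx":0,"ry":0,"rz":0.174,"claw":1},{"x":0.18,"y":1,"z":-0.55,"rx":0,"ry":0,"rz":0.174,"claw":1},{"x":0.18,"y":1,"z":-0.59,"rx":0,"ry":0,"rz":0.174,"claw":1}]'
python3 -m pendant '[{"x":0,"y":0.005,"z":-0.1,"rx":0,"ry":0,"rz":0,"claw":1},{"x":0,"y":0.005,"z":-0.22,"rx":0,"ry":0,"rz":0,"claw":1},{"x":0,"y":0.005,"z":-0.31,"rx":0,"ry":0,"rz":0,"claw":1},{"x":0,"y":0.005,"z":-0.364,"rx":0,"ry":0,"rz":0,"claw":1},{"x":0,"y":0.005,"z":-0.364,"rx":0,"ry":0,"rz":0,"claw":1},{"x":0,"y":0.005,"z":-0.364,"rx":0,"ry":0,"rz":0,"claw":0.2},{"x":0,"y":0.005,"z":-0.364,"rx":0,"ry":0,"rz":0,"claw":0.2},{"x":0,"y":0.005,"z":-0.364,"rx":0,"ry":0,"rz":0,"claw":0.2}]'
python3 -m pendant '[{"x":0,"y":0,"z":0,"rx":0,"ry":0,"rz":0,"claw":0.1},{"x":0,"y":0,"z":0,"rx":0,"ry":0,"rz":0,"claw":0.1},{"x":0,"y":0,"z":0,"rx":0,"ry":0,"rz":0,"claw":0.1},{"x":0,"y":0,"z":0,"rx":0,"ry":0,"rz":0,"claw":0.1},{"x":0,"y":0,"z":0,"rx":0,"ry":0,"rz":0,"claw":0.1},{"x":0,"y":0,"z":0,"rx":0,"ry":0,"rz":0,"claw":0.1},{"x":0,"y":0,"z":0,"rx":0,"ry":0,"rz":0,"claw":0.1},{"x":0,"y":0,"z":0,"rx":0,"ry":0,"rz":0,"claw":0.1}]'
```

```text
time_s: 8.2
tcp_pos: [0.5671, 0.156, 0.0962]
ee_rot: [[0.563, -0.826, -0.004], [-0.826, -0.563, -0.002], [-0.0, 0.005, -1.0]]
wrist_force: [-0.4, 0.2, 1.7]
gripper_width: 0.984
gripper_force: 0.0
time_s: 9.2
tcp_pos: [0.5689, 0.1576, 0.0083]
ee_rot: [[0.563, -0.827, 0.001], [-0.827, -0.563, 0.001], [0.0, -0.001, -1.0]]
wrist_force: [-0.2, -0.1, 0.4]
gripper_width: 0.745
gripper_force: 0.0
time_s: 10.2
tcp_pos: [0.57, 0.1581, 0.0094]
ee_rot: [[0.564, -0.826, 0.003], [-0.826, -0.564, 0.001], [0.001, -0.003, -1.0]]
wrist_force: [-0.8, -0.3, 7.5]
gripper_width: 0.099
gripper_force: 4.9
```

Run:
```python
from h import *
p=capture("wrist");save(p,"w5");s=sense()
t=s["tcp_pos"];R=s["ee_rot"]
for n,q in(("tcp",t),("grasp",t-R[:,2]*.019),("pad+y",t+R[:,1]*.0435),("nub exp",np.array([.5843,.1328,.0225])),("cell",[.567,.158,.0225]),("flat",[.55,.183,.0225])): print(n,proj(p,q))
print(s["wrist_force"],s["moment"])
```

```text
tcp [256.13591539 224.53251547]
grasp [256.11164601 237.0869466 ]
pad+y [321.88174914 224.65538078]
nub exp [260.28970421 188.52259511]
cell [260.17663602 235.39181013]
flat [259.87213481 277.73023002]
[-0.67848641 -0.06963422  6.64541757] [0.05669385 0.27007811 0.00257175]
```

View pics/w5.png

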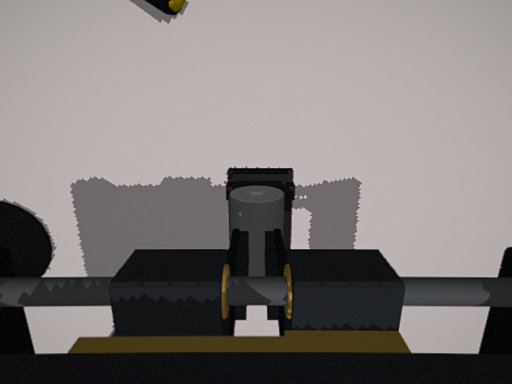

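The fingers are rendered over the cell, with tips at about (240,232) and (275,232). They read 9 mm apart with 7.5 N upward, so they rest on top of the cell. The image and the contact agree that the real tips lie about 29 mm behind the reported TCP. I'll back off, open, and descend 29 mm deeper in steps while watching the force.

```bash
python3 -m pendant '[{"x":0,"y":0,"z":0.04,"rx":0,"ry":0,"rz":0,"claw":0.75},{"x":0,"y":0,"z":0.04,"rx":0,"ry":0,"rz":0,"claw":0.75},{"x":0,"y":0,"z":0.04,"rx":0,"ry":0,"rz":0,"claw":0.75},{"x":0,"y":0,"z":0.04,"rx":0,"ry":0,"rz":0,"claw":0.75},{"x":0,"y":0,"z":0.04,"rx":0,"ry":0,"rz":0,"claw":0.75},{"x":0,"y":0,"z":0.04,"rx":0,"ry":0,"rz":0,"claw":0.75},{"x":0,"y":0,"z":0.04,"rx":0,"ry":0,"rz":0,"claw":0.75},{"x":0,"y":0,"z":0.02,"rx":0,"ry":0,"rz":0,"claw":0.75}]'
python3 -m pendant '[{"x":0,"y":-0.002,"z":-0.02,"rx":0,"ry":0,"rz":0,"claw":0.75},{"x":0,"y":-0.002,"z":-0.03,"rx":0,"ry":0,"rz":0,"claw":0.75},{"x":0,"y":-0.002,"z":-0.04,"rx":0,"ry":0,"rz":0,"claw":0.75},{"x":0,"y":-0.002,"z":-0.05,"rx":0,"ry":0,"rz":0,"claw":0.75},{"x":0,"y":-0.002,"z":-0.06,"rx":0,"ry":0,"rz":0,"claw":0.75},{"x":0,"y":-0.002,"z":-0.065,"rx":0,"ry":0,"rz":0,"claw":0.75},{"x":0,"y":-0.002,"z":-0.07,"rx":0,"ry":0,"rz":0,"claw":0.75},{"x":0,"y":-0.002,"z":-0.07,"rx":0,"ry":0,"rz":0,"claw":0.75}]'
```

```text
time_s: 11.25
tcp_pos: [0.5689, 0.1576, 0.0127]
ee_rot: [[0.563, -0.827, 0.001], [-0.827, -0.563, 0.0], [0.0, -0.001, -1.0]]
wrist_force: [-0.1, 0.0, -0.2]
gripper_width: 0.749
gripper_force: 0.0
time_s: 12.25
tcp_pos: [0.5685, 0.1569, -0.005]
ee_rot: [[0.563, -0.827, -0.0], [-0.827, -0.563, -0.0], [0.0, 0.0, -1.0]]
wrist_force: [-0.0, 0.7, 0.6]
gripper_width: 0.748
gripper_force: 0.0
```

The reported TCP is below the desk with no contact, so the offset is confirmed. I'll continue down and grip.

```bash
python3 -m pendant '[{"x":0,"y":0,"z":-0.015,"rx":0,"ry":0,"rz":0,"claw":0.75},{"x":0,"y":0,"z":-0.03,"rx":0,"ry":0,"rz":0,"claw":0.75},{"x":0,"y":0,"z":-0.045,"rx":0,"ry":0,"rz":0,"claw":0.75},{"x":0,"y":0,"z":-0.055,"rx":0,"ry":0,"rz":0,"claw":0.75},{"x":0,"y":0,"z":-0.062,"rx":0,"ry":0,"rz":0,"claw":0.75},{"x":0,"y":0,"z":-0.062,"rx":0,"ry":0,"rz":0,"claw":0.75},{"x":0,"y":0,"z":-0.062,"rx":0,"ry":0,"rz":0,"claw":0.5},{"x":0,"y":0,"z":-0.062,"rx":0,"ry":0,"rz":0,"claw":0.4}]'
python3 -m pendant '[{"x":0,"y":0,"z":0,"rx":0,"ry":0,"rz":0,"claw":0.2},{"x":0,"y":0,"z":0,"rx":0,"ry":0,"rz":0,"claw":0.2},{"x":0,"y":0,"z":0,"rx":0,"ry":0,"rz":0,"claw":0.2},{"x":0,"y":0,"z":0,"rx":0,"ry":0,"rz":0,"claw":0.2},{"x":0,"y":0,"z":0,"rx":0,"ry":0,"rz":0,"claw":0.2},{"x":0,"y":0,"z":0,"rx":0,"ry":0,"rz":0,"claw":0.2},{"x":0,"y":0,"z":0,"rx":0,"ry":0,"rz":0,"claw":0.2},{"x":0,"y":0,"z":0,"rx":0,"ry":0,"rz":0,"claw":0.2}]'
```

```text
time_s: 13.25
tcp_pos: [0.5686, 0.1569, -0.0203]
ee_rot: [[0.563, -0.827, 0.0], [-0.827, -0.563, 0.0], [0.0, -0.0, -1.0]]
wrist_force: [-1.2, 1.2, 0.6]
gripper_width: 0.604
gripper_force: 0.0
time_s: 14.25
tcp_pos: [0.5686, 0.1569, -0.0204]
ee_rot: [[0.563, -0.827, 0.0], [-0.827, -0.563, 0.0], [0.0, -0.0, -1.0]]
wrist_force: [0.3, 0.3, 0.0]
gripper_width: 0.371
gripper_force: 30.0
```

Gripped at 30 N with 32 mm opening. I'll lift and carry it toward the stand.

```bash
cat > plan.py <<'E'
import sys
from h import *
u=np.array([-.0803,.9968,0]); Z=np.array([0,0,1.]); S0=np.array([.5247,-.1846,.032]) # spring face on axis at floor level
OFF=np.array([-.0017,0,-.0429])
def target(th,along,h):  # tilt deg, upper flat corner along u from spring face (m), lower flat corner above floor
    t=np.radians(th); c,s=np.cos(t),np.sin(t); ax=c*u-s*Z; up=s*u+c*Z
    up_al=along; Cz=S0[2]+h+.0305*s+.0165*c; Ca=along-.0305*c-.0165*s
    C=S0+u*Ca; C[2]=Cz
    x=-ax; z=-up; R=np.column_stack([x,np.cross(z,x),z]); return C-R@OFF,R,C
def delta(th,along,h):
    s=sense(); p,R,C=target(th,along,h)
    rv=cv2.Rodrigues(R@s["ee_rot"].T)[0].ravel()
    print("target",p.round(4),"shift",((p-s["tcp_pos"])/.25).round(4),"turn",(rv/np.pi).round(4),"C",C.round(4))
def where():
    s=sense();R=s["ee_rot"];C=s["tcp_pos"]+R@OFF; ax=-R[:,0]; up=-R[:,2]
    U=C+ax*.0305+up*.0165; L=C+ax*.0305-up*.0165; B=C-ax*.0285-up*.0165
    f=s["wrist_force"]
    print("t",s["time_s"],"tilt",np.degrees(np.arcsin(-ax[2])).round(2),"upper along",((U-S0)@u*1e3).round(2),"lower h",((L-S0)[2]*1e3).round(2),"btn h",((B-S0)[2]*1e3).round(2),"lat",((C-S0)@np.array([u[1],-u[0],0])*1e3).round(2),"f_u,f_lat,f_z",(f@u).round(2),(f@np.array([u[1],-u[0],0])).round(2),f[2].round(2),"M",s["moment"].round(2),"grip",s["gripper_width"])
if __name__=="__main__":
    where()
    if len(sys.argv)>1: delta(*[float(v) for v in sys.argv[1:4]])
E
python3 -m pendant '[{"x":0,"y":0,"z":0.05,"rx":0,"ry":0,"rz":0,"claw":0.2},{"x":0,"y":0,"z":0.15,"rx":0,"ry":0,"rz":0,"claw":0.2},{"x":0,"y":0,"z":0.3,"rx":0,"ry":0,"rz":0,"claw":0.2},{"x":-0.02,"y":-0.15,"z":0.4,"rx":0,"ry":0,"rz":-0.04,"claw":0.2},{"x":-0.06,"y":-0.35,"z":0.45,"rx":0,"ry":0,"rz":-0.09,"claw":0.2},{"x":-0.1,"y":-0.55,"z":0.45,"rx":0,"ry":0,"rz":-0.14,"claw":0.2},{"x":-0.14,"y":-0.75,"z":0.45,"rx":0,"ry":0,"rz":-0.165,"claw":0.2},{"x":-0.16,"y":-0.85,"z":0.45,"rx":0,"ry":0,"rz":-0.165,"claw":0.2}]'
python3 plan.py 22 -0.010 0.045
```

```text
time_s: 15.25
tcp_pos: [0.5271, -0.0578, 0.0926]
ee_rot: [[0.077, -0.997, -0.001], [-0.997, -0.077, 0.0], [-0.0, 0.001, -1.0]]
wrist_force: [-0.3, -0.9, -2.0]
gripper_width: 0.367
gripper_force: 30.0
t 15.25 tilt -0.01 upper along 158.4 lower h 87.0 btn h 86.99 lat 12.58 f_u,f_lat,f_z -0.83 -0.33 -2.04 M [ 0.18 -0.06  0.01] grip 0.3666698861065418
target [ 0.5297 -0.2465  0.0646] shift [ 0.0105 -0.7548 -0.112 ] turn [-0.1219 -0.0098  0.0012] C [ 0.5283 -0.2289  0.1037]
```

```bash
python3 -m pendant '[{"x":0,"y":-0.15,"z":0,"rx":-0.02,"ry":0,"rz":0.001,"claw":0.2},{"x":0,"y":-0.35,"z":0,"rx":-0.05,"ry":-0.004,"rz":0.001,"claw":0.2},{"x":0.005,"y":-0.55,"z":0,"rx":-0.09,"ry":-0.007,"rz":0.001,"claw":0.2},{"x":0.01,"y":-0.7,"z":-0.02,"rx":-0.122,"ry":-0.01,"rz":0.001,"claw":0.2},{"x":0.01,"y":-0.755,"z":-0.06,"rx":-0.122,"ry":-0.01,"rz":0.001,"claw":0.2},{"x":0.01,"y":-0.755,"z":-0.1,"rx":-0.122,"ry":-0.01,"rz":0.001,"claw":0.2},{"x":0.01,"y":-0.755,"z":-0.112,"rx":-0.122,"ry":-0.01,"rz":0.001,"claw":0.2},{"x":0.01,"y":-0.755,"z":-0.112,"rx":-0.122,"ry":-0.01,"rz":0.001,"claw":0.2}]'
python3 plan.py 22 -0.010 0.0025
python3 - <<'E'
from h import *
from plan import S0,u,Z
p=capture("wrist"); save(p,"w6"); s=sense(); R=s["ee_rot"]
C=s["tcp_pos"]+R@[-.0017,0,-.0429]; nub=C+R[:,0]*.0305
print("nub proj",proj(p,nub),[(q["centre"],q["conf"]) for q in search_frame(p,"cell_nub")])
for n,q in (("endL",S0-u*.057+Z*.019),("hood",S0-u*.004+Z*.04)): print(n,proj(p,q))
im=cv2.cvtColor(p["color"],cv2.COLOR_RGB2BGR)
for q in (nub,S0-u*.057+Z*.019,S0-u*.057+Z*.019+.02*np.array([u[1],-u[0],0]),S0-u*.057+Z*.019-.02*np.array([u[1],-u[0],0])): cv2.drawMarker(im,tuple(int(round(v)) for v in proj(p,q)),(0,0,255),0,5)
q=capture("scene"); i2=cv2.cvtColor(q["color"],cv2.COLOR_RGB2BGR)[85:185,200:320]
cv2.imwrite("pics/last.png",np.hstack([cv2.resize(im[60:300,130:400],None,fx=1.5,fy=1.5,interpolation=2),cv2.resize(i2,(390,360),interpolation=2)]))
E
```

```text
time_s: 16.25
tcp_pos: [0.5316, -0.2439, 0.0642]
ee_rot: [[0.077, -0.997, 0.032], [-0.924, -0.083, -0.374], [0.375, -0.001, -0.927]]
wrist_force: [-0.8, 0.8, -1.2]
gripper_width: 0.369
gripper_force: 30.0
t 16.25 tilt 22.02 upper along -7.57 lower h 44.56 btn h 66.68 lat 2.05 f_u,f_lat,f_z 0.84 -0.73 -1.17 M [1.02 0.   0.  ] grip 0.3690013182041822
target [ 0.5297 -0.2465  0.0221] shift [-0.0077 -0.0103 -0.1683] turn [ 0.0001  0.0003 -0.0009] C [ 0.5283 -0.2289  0.0612]
nub proj [256.08548921 207.26947357] [([254.4, 249.2], 0.82), ([261.1, 177.0], 0.28)]
endL [259.34456568 228.8825509 ]
hood [259.36191717 315.97287152]
```

View pics/last.png

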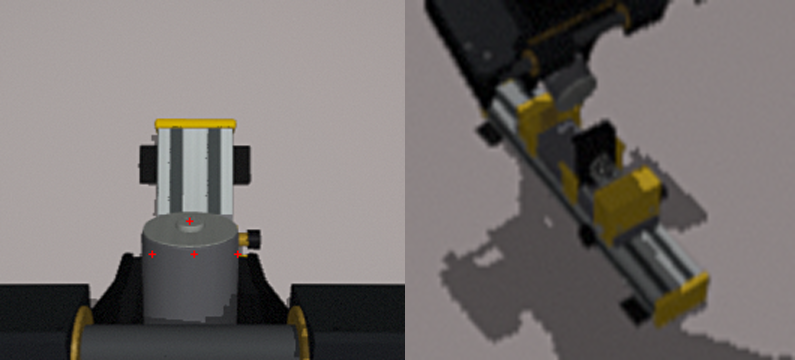

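The nub shows at (256,207), exactly where the in-hand model puts it. The far cap is at about (260,143). I'll use the visible rail to refine the lateral line.

Run:
```python
from h import *
from plan import *
p=capture("wrist"); im=p["color"].astype(int); lat=np.array([u[1],-u[0],0])
for r in (155,165,175,185):
    row=im[r].max(1); a=np.where((row[225:300]<175))[0]
    print(r,[f"{c}:{row[c]}" for c in list(range(230,242))+list(range(280,290))])
for a in (-.08,-.1,-.13):
    print(a,[proj(p,S0+u*a+lat*w+Z*(-.008)).round(1) for w in (-.02,0,.02)])
where()
```

```text
155 ['230:177', '231:179', '232:163', '233:107', '234:93', '235:106', '236:169', '237:177', '238:174', '239:174', '240:178', '241:183', '280:184', '281:181', '282:183', '283:187', '284:178', '285:143', '286:173', '287:175', '288:174', '289:174']
165 ['230:23', '231:23', '232:22', '233:21', '234:27', '235:98', '236:175', '237:176', '238:171', '239:173', '240:175', '241:182', '280:186', '281:182', '282:182', '283:189', '284:179', '285:72', '286:20', '287:17', '288:17', '289:22']
175 ['230:23', '231:25', '232:25', '233:17', '234:36', '235:107', '236:178', '237:176', '238:174', '239:172', '240:179', '241:181', '280:183', '281:181', '282:182', '283:188', '284:180', '285:72', '286:17', '287:23', '288:24', '289:29']
185 ['230:173', '231:174', '232:175', '233:175', '234:156', '235:120', '236:176', '237:175', '238:173', '239:174', '240:176', '241:180', '280:182', '281:181', '282:180', '283:185', '284:175', '285:132', '286:173', '287:176', '288:174', '289:172']
-0.08 [array([284.4, 198.6]), array([259.3, 198.5]), array([234.1, 198.4])]
-0.1 [array([284.4, 173.7]), array([259.4, 173.6]), array([234.4, 173.5])]
-0.13 [array([284.3, 136.7]), array([259.5, 136.7]), array([234.7, 136.6])]
t 16.45 tilt 22.03 upper along -7.63 lower h 44.87 btn h 67.0 lat 1.97 f_u,f_lat,f_z -0.1 -0.45 -1.75 M [1.02 0.05 0.  ] grip 0.37190598620280013
```

```bash
python3 -m pendant '[{"x":-0.01,"y":-0.0096,"z":0,"rx":0,"ry":0,"rz":-0.0008,"claw":0.2},{"x":-0.01,"y":-0.0096,"z":-0.03,"rx":0,"ry":0,"rz":-0.0008,"claw":0.2},{"x":-0.01,"y":-0.0096,"z":-0.06,"rx":0,"ry":0,"rz":-0.0008,"claw":0.2},{"x":-0.01,"y":-0.0096,"z":-0.09,"rx":0,"ry":0,"rz":-0.0008,"claw":0.2},{"x":-0.01,"y":-0.0096,"z":-0.105,"rx":0,"ry":0,"rz":-0.0008,"claw":0.2},{"x":-0.01,"y":-0.0096,"z":-0.115,"rx":0,"ry":0,"rz":-0.0008,"claw":0.2},{"x":-0.01,"y":-0.0096,"z":-0.12,"rx":0,"ry":0,"rz":-0.0008,"claw":0.2},{"x":-0.01,"y":-0.0096,"z":-0.12,"rx":0,"ry":0,"rz":-0.0008,"claw":0.2}]' >/dev/null
python3 plan.py 22 -0.010 0.0025
```

```text
t 17.45 tilt 22.03 upper along -10.14 lower h 14.5 btn h 36.64 lat -1.1 f_u,f_lat,f_z -0.07 0.43 -1.74 M [ 1.04  0.05 -0.02] grip 0.37201302584460316
target [ 0.5297 -0.2465  0.0221] shift [ 0.0043  0.001  -0.0481] turn [0.0002 0.0002 0.0001] C [ 0.5283 -0.2289  0.0612]
```

```bash
python3 -m pendant '[{"x":0.002,"y":0,"z":-0.006,"rx":0,"ry":0,"rz":0,"claw":0.2},{"x":0.002,"y":0,"z":-0.012,"rx":0,"ry":0,"rz":0,"claw":0.2},{"x":0.002,"y":0,"z":-0.018,"rx":0,"ry":0,"rz":0,"claw":0.2},{"x":0.002,"y":0,"z":-0.024,"rx":0,"ry":0,"rz":0,"claw":0.2},{"x":0.002,"y":0,"z":-0.03,"rx":0,"ry":0,"rz":0,"claw":0.2},{"x":0.002,"y":0,"z":-0.036,"rx":0,"ry":0,"rz":0,"claw":0.2},{"x":0.002,"y":0,"z":-0.042,"rx":0,"ry":0,"rz":0,"claw":0.2},{"x":0.002,"y":0,"z":-0.046,"rx":0,"ry":0,"rz":0,"claw":0.2}]' >/dev/null
python3 plan.py 22 -0.004 0.0025
```

```text
t 18.45 tilt 22.28 upper along -10.71 lower h 6.13 btn h 28.49 lat 0.06 f_u,f_lat,f_z 8.24 -6.44 20.81 M [ 0.72  2.05 -0.79] grip 0.3721764771063965
target [ 0.5292 -0.2405  0.0221] shift [-0.0029  0.0275 -0.0153] turn [ 0.0015  0.0009 -0.0001] C [ 0.5278 -0.2229  0.0612]
```

Contact came early: 22 N at h≈6 mm. Its line of action and the geometry point to the finger tips landing on the 20 mm posts beside the end block, since the tips trail back at this tilt. I'll back off and use 30° of tilt. That raises the tips over the posts while the flat end still fits under the hood.

```bash
python3 -m pendant '[{"x":0,"y":0,"z":0.03,"rx":0,"ry":0,"rz":0,"claw":0.2},{"x":0,"y":0,"z":0.06,"rx":0,"ry":0,"rz":0,"claw":0.2},{"x":0,"y":0,"z":0.08,"rx":0,"ry":0,"rz":0,"claw":0.2},{"x":0,"y":0,"z":0.08,"rx":0,"ry":0,"rz":0,"claw":0.2},{"x":0,"y":0,"z":0.08,"rx":0,"ry":0,"rz":0,"claw":0.2},{"x":0,"y":0,"z":0.08,"rx":0,"ry":0,"rz":0,"claw":0.2},{"x":0,"y":0,"z":0.08,"rx":0,"ry":0,"rz":0,"claw":0.2},{"x":0,"y":0,"z":0.08,"rx":0,"ry":0,"rz":0,"claw":0.2}]' >/dev/null
python3 plan.py 30 -0.007 0.020
python3 - <<'E'
from plan import *
p=capture("wrist");save(p,"w7");s=sense();R=s["ee_rot"];C=s["tcp_pos"]+R@OFF
q=[proj(p,C+R[:,0]*.0285+R[:,1]*w) for w in(-.0165,.0165)];print("rim exp",q,"nub",proj(p,C+R[:,0]*.0305))
g=p["color"].astype(int).max(2)
a=cv2.imread("pics/w6.png").astype(int).max(2)
# shift of cell patch between w6 and now (camera fixed to gripper)
A=a[185:262,218:296].astype(np.uint8);B=g[175:272,208:306].astype(np.uint8)
m=cv2.matchTemplate(B,A,cv2.TM_CCOEFF_NORMED);print(cv2.minMaxLoc(m),"(10,10)=no slip")
E
```

```text
t 19.45 tilt 22.03 upper along -10.2 lower h 22.81 btn h 44.94 lat -0.76 f_u,f_lat,f_z 0.23 -0.03 -2.25 M [1.01 0.04 0.01] grip 0.37112428294440963
target [ 0.5299 -0.249   0.0452] shift [ 0.0038 -0.0088  0.0113] turn [-0.0441 -0.0035  0.0001] C [ 0.528  -0.2261  0.0815]
rim exp [array([223.78319314, 210.89239716]), array([288.85676329, 210.9837658 ])] nub [256.32561959 207.23121676]
(0.41153261065483093, 0.8919447660446167, (17, 0), (8, 10)) (10,10)=no slip
```

```bash
python3 -m pendant '[{"x":0.002,"y":-0.003,"z":0.02,"rx":-0.02,"ry":-0.0016,"rz":0,"claw":0.2},{"x":0.002,"y":-0.009,"z":0.011,"rx":-0.044,"ry":-0.0035,"rz":0,"claw":0.2},{"x":0.002,"y":-0.009,"z":0.011,"rx":-0.044,"ry":-0.0035,"rz":0,"claw":0.2},{"x":0.002,"y":-0.009,"z":0,"rx":-0.044,"ry":-0.0035,"rz":0,"claw":0.2},{"x":0.002,"y":-0.009,"z":-0.01,"rx":-0.044,"ry":-0.0035,"rz":0,"claw":0.2},{"x":0.002,"y":-0.009,"z":-0.015,"rx":-0.044,"ry":-0.0035,"rz":0,"claw":0.2},{"x":0.002,"y":-0.009,"z":-0.018,"rx":-0.044,"ry":-0.0035,"rz":0,"claw":0.2},{"x":0.002,"y":-0.009,"z":-0.018,"rx":-0.044,"ry":-0.0035,"rz":0,"claw":0.2}]' >/dev/null
python3 plan.py 30 -0.007 0.0055
```

```text
t 20.5 tilt 29.97 upper along -7.06 lower h 12.81 btn h 42.29 lat -0.34 f_u,f_lat,f_z -0.3 0.47 -0.55 M [ 1.32  0.07 -0.03] grip 0.37657086903897324
target [ 0.5299 -0.249   0.0307] shift [ 0.0013  0.0003 -0.0292] turn [-0.0001  0.0001  0.0001] C [ 0.528  -0.2261  0.067 ]
```

```bash
python3 -m pendant '[{"x":0,"y":0,"z":-0.004,"rx":0,"ry":0,"rz":0,"claw":0.2},{"x":0,"y":0,"z":-0.008,"rx":0,"ry":0,"rz":0,"claw":0.2},{"x":0,"y":0,"z":-0.012,"rx":0,"ry":0,"rz":0,"claw":0.2},{"x":0,"y":0,"z":-0.016,"rx":0,"ry":0,"rz":0,"claw":0.2},{"x":0,"y":0,"z":-0.02,"rx":0,"ry":0,"rz":0,"claw":0.2},{"x":0,"y":0,"z":-0.022,"rx":0,"ry":0,"rz":0,"claw":0.2},{"x":0,"y":0,"z":-0.022,"rx":0,"ry":0,"rz":0,"claw":0.2},{"x":0,"y":0,"z":-0.022,"rx":0,"ry":0,"rz":0,"claw":0.2}]' >/dev/null
python3 plan.py 30 -0.007 0.0055
```

```text
t 21.5 tilt 29.98 upper along -7.03 lower h 7.36 btn h 36.84 lat -0.32 f_u,f_lat,f_z -0.02 0.66 -1.22 M [1.36 0.07 0.01] grip 0.3704038954470395
target [ 0.5299 -0.249   0.0307] shift [ 0.0012  0.0002 -0.0074] turn [-0.0001  0.0001  0.0001] C [ 0.528  -0.2261  0.067 ]
```

```bash
python3 -m pendant '[{"x":0,"y":0,"z":-0.003,"rx":0,"ry":0,"rz":0,"claw":0.2},{"x":0,"y":0,"z":-0.006,"rx":0,"ry":0,"rz":0,"claw":0.2},{"x":0,"y":0,"z":-0.009,"rx":0,"ry":0,"rz":0,"claw":0.2},{"x":0,"y":0,"z":-0.009,"rx":0,"ry":0,"rz":0,"claw":0.2},{"x":0,"y":0.004,"z":-0.009,"rx":0,"ry":0,"rz":0,"claw":0.2},{"x":0,"y":0.008,"z":-0.009,"rx":0,"ry":0,"rz":0,"claw":0.2},{"x":-0.001,"y":0.012,"z":-0.009,"rx":0,"ry":0,"rz":0,"claw":0.2},{"x":-0.001,"y":0.012,"z":-0.009,"rx":0,"ry":0,"rz":0,"claw":0.2}]' >/dev/null
python3 plan.py 30 0 0.005
```

```text
t 22.5 tilt 29.98 upper along -3.89 lower h 5.11 btn h 34.59 lat -0.33 f_u,f_lat,f_z -0.07 0.95 -1.13 M [ 1.27  0.12 -0.01] grip 0.3723347081574616
target [ 0.5293 -0.242   0.0302] shift [ 0.      0.0155 -0.0004] turn [-0.0001  0.0001  0.    ] C [ 0.5275 -0.2192  0.0665]
```

```bash
python3 -m pendant '[{"x":0,"y":0.003,"z":0,"rx":0,"ry":0,"rz":0,"claw":0.2},{"x":0,"y":0.006,"z":0,"rx":0,"ry":0,"rz":0,"claw":0.2},{"x":-0.001,"y":0.009,"z":0,"rx":0,"ry":0,"rz":0,"claw":0.2},{"x":-0.001,"y":0.012,"z":0,"rx":0,"ry":0,"rz":0,"claw":0.2},{"x":-0.001,"y":0.015,"z":0,"rx":0,"ry":0,"rz":0,"claw":0.2},{"x":-0.001,"y":0.018,"z":0,"rx":0,"ry":0,"rz":0,"claw":0.2},{"x":-0.002,"y":0.021,"z":0,"rx":0,"ry":0,"rz":0,"claw":0.2},{"x":-0.002,"y":0.021,"z":0,"rx":0,"ry":0,"rz":0,"claw":0.2}]' >/dev/null
python3 plan.py 30 0.004 0.005
```

```text
t 23.5 tilt 30.0 upper along 1.05 lower h 5.19 btn h 34.69 lat -0.42 f_u,f_lat,f_z -2.37 1.37 -2.44 M [ 0.86 -0.12  0.05] grip 0.36942902788784765
target [ 0.529  -0.238   0.0302] shift [ 0.0008  0.0119 -0.0008] turn [0.     0.0001 0.0002] C [ 0.5272 -0.2152  0.0665]
```

Spring contact was met at about the predicted place. I'll press on.

```bash
python3 -m pendant '[{"x":0,"y":0.003,"z":0,"rx":0,"ry":0,"rz":0,"claw":0.2},{"x":0,"y":0.006,"z":0,"rx":0,"ry":0,"rz":0,"claw":0.2},{"x":-0.001,"y":0.009,"z":0,"rx":0,"ry":0,"rz":0,"claw":0.2},{"x":-0.001,"y":0.012,"z":0,"rx":0,"ry":0,"rz":0,"claw":0.2},{"x":-0.001,"y":0.015,"z":0,"rx":0,"ry":0,"rz":0,"claw":0.2},{"x":-0.001,"y":0.018,"z":0,"rx":0,"ry":0,"rz":0,"claw":0.2},{"x":-0.002,"y":0.021,"z":0,"rx":0,"ry":0,"rz":0,"claw":0.2},{"x":-0.002,"y":0.021,"z":0,"rx":0,"ry":0,"rz":0,"claw":0.2}]' >/dev/null
python3 plan.py 30 0.0105 0.005
```

```text
t 24.5 tilt 30.03 upper along 6.07 lower h 5.33 btn h 34.86 lat -0.54 f_u,f_lat,f_z -6.47 1.81 -2.82 M [-0.16 -0.51  0.2 ] grip 0.3706383745015534
target [ 0.5285 -0.2315  0.0302] shift [ 0.0008  0.0179 -0.0014] turn [0.0002 0.0001 0.0004] C [ 0.5266 -0.2087  0.0665]
```

```bash
python3 -m pendant '[{"x":0,"y":0.003,"z":0,"rx":0,"ry":0,"rz":0,"claw":0.2},{"x":0,"y":0.006,"z":0,"rx":0,"ry":0,"rz":0,"claw":0.2},{"x":0,"y":0.009,"z":0,"rx":0,"ry":0,"rz":0,"claw":0.2},{"x":0,"y":0.012,"z":-0.001,"rx":0,"ry":0,"rz":0,"claw":0.2},{"x":0,"y":0.014,"z":-0.001,"rx":0,"ry":0,"rz":0,"claw":0.2},{"x":0,"y":0.016,"z":-0.001,"rx":0,"ry":0,"rz":0,"claw":0.2},{"x":0,"y":0.018,"z":-0.001,"rx":0,"ry":0,"rz":0,"claw":0.2},{"x":0,"y":0.018,"z":-0.001,"rx":0,"ry":0,"rz":0,"claw":0.2}]' >/dev/null
python3 plan.py 25 0.011 0.004; python3 -c "
from plan import *
for i in range(6): capture('top'); where()" | grep -o "f_u.*M"
```

```text
t 25.5 tilt 30.12 upper along 9.69 lower h 5.35 btn h 34.95 lat -0.59 f_u,f_lat,f_z -9.34 1.45 -2.39 M [-0.96 -0.64  0.24] grip 0.3740364101946555
target [ 0.5282 -0.2277  0.0257] shift [ 0.0012  0.0189 -0.02  ] turn [0.0284 0.0021 0.0009] C [ 0.5266 -0.2081  0.0638]
f_u,f_lat,f_z -8.63 1.48 -1.23 M
f_u,f_lat,f_z -10.05 2.33 -2.77 M
f_u,f_lat,f_z -9.85 2.38 -2.05 M
f_u,f_lat,f_z -9.55 2.1 -3.03 M
f_u,f_lat,f_z -9.5 1.0 -2.34 M
f_u,f_lat,f_z -9.2 2.49 -3.05 M
```

Force is 9.45 N, so about 8.5 mm of compression. I'll take the last bit of travel and start tipping down.

```bash
python3 -c "
from plan import *
for a in ((28,.0112,.0045),(25,.0115,.004),(22,.0116,.003)): delta(*a)"
```

```text
target [ 0.5283 -0.2296  0.0283] shift [ 0.0018  0.0116 -0.0095] turn [0.0118 0.0008 0.0009] C [ 0.5266 -0.208   0.0654]
target [ 0.5281 -0.2272  0.0257] shift [ 0.001   0.0209 -0.02  ] turn [0.0284 0.0021 0.0009] C [ 0.5266 -0.2076  0.0638]
target [ 0.528  -0.225   0.0226] shift [ 0.0003  0.03   -0.0324] turn [0.045  0.0034 0.0009] C [ 0.5265 -0.2074  0.0617]
```

```bash
python3 -m pendant '[{"x":0,"y":0.006,"z":-0.005,"rx":0.006,"ry":0.0004,"rz":0,"claw":0.2},{"x":-0.0006,"y":0.0116,"z":-0.0095,"rx":0.0118,"ry":0.0008,"rz":0,"claw":0.2},{"x":-0.001,"y":0.0165,"z":-0.015,"rx":0.02,"ry":0.0015,"rz":0,"claw":0.2},{"x":-0.0014,"y":0.0209,"z":-0.02,"rx":0.0284,"ry":0.0021,"rz":0,"claw":0.2},{"x":-0.0014,"y":0.0209,"z":-0.02,"rx":0.0284,"ry":0.0021,"rz":0,"claw":0.2},{"x":-0.0014,"y":0.0209,"z":-0.02,"rx":0.0284,"ry":0.0021,"rz":0,"claw":0.2},{"x":-0.0014,"y":0.0209,"z":-0.02,"rx":0.0284,"ry":0.0021,"rz":0,"claw":0.2},{"x":-0.0014,"y":0.0209,"z":-0.02,"rx":0.0284,"ry":0.0021,"rz":0,"claw":0.2}]' >/dev/null
python3 -c "
from plan import *
for i in range(4): where(); capture('top')
for a in ((22,.0115,.003),(20,.0117,.003)): delta(*a)"
```

```text
t 26.8 tilt 24.99 upper along 11.38 lower h 3.96 btn h 28.88 lat -0.61 f_u,f_lat,f_z -10.29 1.77 -2.95 M [-1.57 -0.75  0.16] grip 0.37022092689970565
t 26.85 tilt 24.99 upper along 11.4 lower h 3.94 btn h 28.86 lat -0.61 f_u,f_lat,f_z -11.62 2.03 -2.32 M [-1.6  -0.74  0.19] grip 0.37506624981378717
t 26.9 tilt 24.99 upper along 11.39 lower h 3.93 btn h 28.86 lat -0.62 f_u,f_lat,f_z -10.76 1.31 -2.51 M [-1.61 -0.74  0.21] grip 0.3706589618986953
t 26.95 tilt 24.99 upper along 11.38 lower h 3.94 btn h 28.87 lat -0.61 f_u,f_lat,f_z -10.89 2.04 -1.97 M [-1.59 -0.72  0.17] grip 0.3737720147869959
target [ 0.528  -0.2251  0.0226] shift [ 0.002   0.0094 -0.0122] turn [0.0166 0.0012 0.001 ] C [ 0.5265 -0.2075  0.0617]
target [ 0.5278 -0.2233  0.0212] shift [ 0.0014  0.0163 -0.0177] turn [0.0277 0.0021 0.001 ] C [ 0.5265 -0.2071  0.0609]
```

Force is 10.9 N, about 10.1 mm back. I'll hold that and tip down.

```bash
python3 -c "
from plan import *
for a in ((21,.0117,.003),(17,.0117,.0027),(13,.0117,.0025)): delta(*a)"
```

```text
target [ 0.5279 -0.2241  0.0219] shift [ 0.0017  0.0132 -0.0149] turn [0.0221 0.0016 0.001 ] C [ 0.5265 -0.2072  0.0613]
target [ 0.5276 -0.2209  0.0189] shift [ 0.0006  0.0259 -0.027 ] turn [0.0443 0.0034 0.0009] C [ 0.5265 -0.2068  0.0594]
target [ 0.5274 -0.2175  0.016 ] shift [-0.0005  0.0396 -0.0384] turn [0.0664 0.0051 0.0009] C [ 0.5264 -0.2063  0.0574]
```

```bash
python3 -m pendant '[{"x":-0.0004,"y":0.0066,"z":-0.0075,"rx":0.011,"ry":0.0008,"rz":0,"claw":0.2},{"x":-0.0007,"y":0.0132,"z":-0.0149,"rx":0.0221,"ry":0.0016,"rz":0,"claw":0.2},{"x":-0.0012,"y":0.0195,"z":-0.021,"rx":0.0332,"ry":0.0025,"rz":0,"claw":0.2},{"x":-0.0018,"y":0.0259,"z":-0.027,"rx":0.0443,"ry":0.0034,"rz":0,"claw":0.2},{"x":-0.0018,"y":0.0259,"z":-0.027,"rx":0.0443,"ry":0.0034,"rz":0,"claw":0.2},{"x":-0.0018,"y":0.0259,"z":-0.027,"rx":0.0443,"ry":0.0034,"rz":0,"claw":0.2},{"x":-0.0018,"y":0.0259,"z":-0.027,"rx":0.0443,"ry":0.0034,"rz":0,"claw":0.2},{"x":-0.0018,"y":0.0259,"z":-0.027,"rx":0.0443,"ry":0.0034,"rz":0,"claw":0.2}]' >/dev/null
python3 -c "
from plan import *
for i in range(3): where(); capture('top')
for a in ((13,.0117,.0025),(9,.0117,.0022)): delta(*a)"
```

```text
t 28.0 tilt 16.92 upper along 12.02 lower h 2.25 btn h 19.42 lat -0.51 f_u,f_lat,f_z -11.04 2.15 -3.45 M [-2.22 -0.7   0.12] grip 0.3703425782731374
t 28.05 tilt 16.93 upper along 12.01 lower h 2.26 btn h 19.44 lat -0.5 f_u,f_lat,f_z -11.6 0.23 -3.41 M [-2.24 -0.77  0.18] grip 0.37436430614364524
t 28.1 tilt 16.93 upper along 12.02 lower h 2.26 btn h 19.44 lat -0.51 f_u,f_lat,f_z -12.72 1.74 -3.09 M [-2.22 -0.74  0.13] grip 0.3742282782612476
target [ 0.5274 -0.2175  0.016 ] shift [ 0.0012  0.0123 -0.0094] turn [0.0217 0.0017 0.0006] C [ 0.5264 -0.2063  0.0574]
target [ 0.5271 -0.2139  0.0132] shift [ 0.0001  0.0269 -0.0209] turn [0.0439 0.0035 0.0006] C [ 0.5264 -0.2055  0.0553]
```

```bash
python3 -m pendant '[{"x":-0.0002,"y":0.005,"z":-0.0047,"rx":0.0108,"ry":0.0008,"rz":0,"claw":0.2},{"x":-0.0006,"y":0.0115,"z":-0.0094,"rx":0.0217,"ry":0.0017,"rz":0,"claw":0.2},{"x":-0.001,"y":0.0185,"z":-0.015,"rx":0.0328,"ry":0.0026,"rz":0,"claw":0.2},{"x":-0.0016,"y":0.0255,"z":-0.0209,"rx":0.0439,"ry":0.0035,"rz":0,"claw":0.2},{"x":-0.0016,"y":0.0255,"z":-0.0209,"rx":0.0439,"ry":0.0035,"rz":0,"claw":0.2},{"x":-0.0016,"y":0.0255,"z":-0.0209,"rx":0.0439,"ry":0.0035,"rz":0,"claw":0.2},{"x":-0.0016,"y":0.0255,"z":-0.0209,"rx":0.0439,"ry":0.0035,"rz":0,"claw":0.2},{"x":-0.0016,"y":0.0255,"z":-0.0209,"rx":0.0439,"ry":0.0035,"rz":0,"claw":0.2}]' >/dev/null
python3 -c "
from plan import *
for i in range(3): where(); capture('top')
for a in ((5,.0112,.0018),(0,.0105,.001)): delta(*a)"
```

```text
t 29.15 tilt 8.98 upper along 11.45 lower h 1.51 btn h 10.71 lat -0.4 f_u,f_lat,f_z -11.29 1.47 -6.08 M [-2.57 -0.61  0.  ] grip 0.37051461406119723
t 29.2 tilt 8.98 upper along 11.46 lower h 1.51 btn h 10.72 lat -0.41 f_u,f_lat,f_z -12.63 1.61 -6.97 M [-2.56 -0.68  0.03] grip 0.3696507139239693
t 29.25 tilt 8.98 upper along 11.46 lower h 1.52 btn h 10.73 lat -0.38 f_u,f_lat,f_z -11.69 1.24 -6.13 M [-2.57 -0.61  0.  ] grip 0.376258045444612
target [ 0.5268 -0.2106  0.0103] shift [ 0.0004  0.0144 -0.0087] turn [0.022  0.0019 0.0002] C [ 0.5264 -0.2052  0.0529]
target [ 0.5264 -0.2062  0.0066] shift [-0.001   0.0317 -0.0235] turn [0.0497 0.0041 0.0002] C [ 0.5263 -0.2045  0.0495]
```

```bash
python3 -c "
from plan import *
for a in ((5,.0104,.0010),(2,.0098,.0007),): delta(*a)"
```

```text
target [ 0.5269 -0.2114  0.0095] shift [ 0.0007  0.0112 -0.0119] turn [0.022  0.0019 0.0002] C [ 0.5264 -0.206   0.0521]
target [ 0.5267 -0.209   0.0074] shift [-0.0001  0.0208 -0.0201] turn [0.0386 0.0032 0.0002] C [ 0.5264 -0.2058  0.0503]
```

```bash
python3 -m pendant '[{"x":0,"y":0.002,"z":-0.004,"rx":0.005,"ry":0.0004,"rz":0,"claw":0.2},{"x":0,"y":0.006,"z":-0.008,"rx":0.013,"ry":0.001,"rz":0,"claw":0.2},{"x":-0.0006,"y":0.0112,"z":-0.0119,"rx":0.022,"ry":0.0019,"rz":0,"claw":0.2},{"x":-0.001,"y":0.016,"z":-0.016,"rx":0.03,"ry":0.0025,"rz":0,"claw":0.2},{"x":-0.0014,"y":0.0208,"z":-0.0201,"rx":0.0386,"ry":0.0032,"rz":0,"claw":0.2},{"x":-0.0014,"y":0.0208,"z":-0.0201,"rx":0.0386,"ry":0.0032,"rz":0,"claw":0.2},{"x":-0.0014,"y":0.0208,"z":-0.0201,"rx":0.0386,"ry":0.0032,"rz":0,"claw":0.2},{"x":-0.0014,"y":0.0208,"z":-0.0201,"rx":0.0386,"ry":0.0032,"rz":0,"claw":0.2}]' >/dev/null
python3 -c "
from plan import *
for i in range(3): where(); capture('top')
for a in ((0,.006,.0005),): delta(*a)"
```

```text
t 30.3 tilt 2.06 upper along 9.64 lower h 0.74 btn h 2.86 lat -0.26 f_u,f_lat,f_z -9.79 -0.32 -4.87 M [-2.69 -0.17  0.  ] grip 0.36871175727649924
t 30.35 tilt 2.06 upper along 9.62 lower h 0.78 btn h 2.89 lat -0.22 f_u,f_lat,f_z -9.85 -0.16 -4.99 M [-2.64 -0.24  0.07] grip 0.37287723998965305
t 30.4 tilt 2.06 upper along 9.65 lower h 0.74 btn h 2.86 lat -0.26 f_u,f_lat,f_z -10.26 -0.01 -4.53 M [-2.7  -0.23 -0.06] grip 0.36998663092090445
target [ 0.5268 -0.2107  0.0061] shift [ 0.0016 -0.0061 -0.0056] turn [0.0114 0.0011 0.0001] C [ 0.5267 -0.209   0.049 ]
```

```bash
python3 -m pendant '[{"x":0,"y":0.002,"z":-0.003,"rx":0.006,"ry":0.0005,"rz":0,"claw":0.2},{"x":0,"y":0.004,"z":-0.005,"rx":0.0114,"ry":0.0011,"rz":0,"claw":0.2},{"x":0,"y":0.002,"z":-0.006,"rx":0.0114,"ry":0.0011,"rz":0,"claw":0.2},{"x":0,"y":-0.001,"z":-0.006,"rx":0.0114,"ry":0.0011,"rz":0,"claw":0.2},{"x":0,"y":-0.004,"z":-0.006,"rx":0.0114,"ry":0.0011,"rz":0,"claw":0.2},{"x":0,"y":-0.006,"z":-0.006,"rx":0.0114,"ry":0.0011,"rz":0,"claw":0.2},{"x":0.0005,"y":-0.008,"z":-0.006,"rx":0.0114,"ry":0.0011,"rz":0,"claw":0.2},{"x":0.0005,"y":-0.008,"z":-0.006,"rx":0.0114,"ry":0.0011,"rz":0,"claw":0.2}]' >/dev/null
python3 -c "
from plan import *
for i in range(3): where(); capture('top')"
```

```text
t 31.45 tilt -0.01 upper along 5.89 lower h 0.77 btn h 0.76 lat -0.27 f_u,f_lat,f_z -6.83 -1.6 -1.7 M [-2.03  0.11  0.05] grip 0.3712010992038181
t 31.5 tilt -0.01 upper along 5.87 lower h 0.78 btn h 0.76 lat -0.26 f_u,f_lat,f_z -7.15 -1.58 -1.95 M [-2.    0.12  0.02] grip 0.3702014736673266
t 31.55 tilt -0.01 upper along 5.91 lower h 0.78 btn h 0.76 lat -0.27 f_u,f_lat,f_z -5.59 -0.75 -3.05 M [-1.95  0.19 -0.04] grip 0.37470761482967946
```

```bash
python3 -m pendant '[{"x":0,"y":-0.001,"z":-0.001,"rx":0,"ry":0,"rz":0,"claw":0.2},{"x":0,"y":-0.002,"z":-0.002,"rx":0,"ry":0,"rz":0,"claw":0.2},{"x":0,"y":-0.003,"z":-0.003,"rx":0,"ry":0,"rz":0,"claw":0.2},{"x":0,"y":-0.004,"z":-0.004,"rx":0,"ry":0,"rz":0,"claw":0.2},{"x":0,"y":-0.004,"z":-0.004,"rx":0,"ry":0,"rz":0,"claw":0.2},{"x":0,"y":-0.004,"z":-0.004,"rx":0,"ry":0,"rz":0,"claw":0.2},{"x":0,"y":-0.004,"z":-0.004,"rx":0,"ry":0,"rz":0,"claw":0.2},{"x":0,"y":-0.004,"z":-0.004,"rx":0,"ry":0,"rz":0,"claw":0.2}]' >/dev/null
python3 -c "
from plan import *
for i in range(3): where(); capture('top')"
```

```text
t 32.6 tilt 0.0 upper along 4.9 lower h 0.5 btn h 0.5 lat -0.17 f_u,f_lat,f_z -5.84 -2.44 2.28 M [-1.78  0.43  0.03] grip 0.37569576284383976
t 32.65 tilt 0.0 upper along 4.91 lower h 0.46 btn h 0.46 lat -0.2 f_u,f_lat,f_z -5.47 -2.19 1.68 M [-1.7   0.48  0.06] grip 0.36993405073293056
t 32.7 tilt 0.0 upper along 4.9 lower h 0.5 btn h 0.5 lat -0.18 f_u,f_lat,f_z -7.1 -1.75 2.0 M [-1.71  0.47  0.1 ] grip 0.36803008934934894
```

The cell is on the floor, level and behind the block. I'll release it gently.

```bash
python3 -m pendant '[{"x":0,"y":0,"z":0.002,"rx":0,"ry":0,"rz":0,"claw":0.4},{"x":0,"y":0,"z":0.002,"rx":0,"ry":0,"rz":0,"claw":0.45},{"x":0,"y":0,"z":0.002,"rx":0,"ry":0,"rz":0,"claw":0.5},{"x":0,"y":0,"z":0.002,"rx":0,"ry":0,"rz":0,"claw":0.55},{"x":0,"y":0,"z":0.002,"rx":0,"ry":0,"rz":0,"claw":0.6},{"x":0,"y":0,"z":0.002,"rx":0,"ry":0,"rz":0,"claw":0.6},{"x":0,"y":0,"z":0.002,"rx":0,"ry":0,"rz":0,"claw":0.6},{"x":0,"y":0,"z":0.002,"rx":0,"ry":0,"rz":0,"claw":0.6}]'
python3 -m pendant '[{"x":0,"y":0,"z":0.02,"rx":0,"ry":0,"rz":0,"claw":0.6},{"x":0,"y":0,"z":0.06,"rx":0,"ry":0,"rz":0,"claw":0.6},{"x":0,"y":0,"z":0.12,"rx":0,"ry":0,"rz":0,"claw":0.6},{"x":0,"y":0.05,"z":0.25,"rx":0,"ry":0,"rz":0,"claw":0.6},{"x":0,"y":0.15,"z":0.4,"rx":0,"ry":0,"rz":0,"claw":0.6},{"x":0,"y":0.25,"z":0.55,"rx":0,"ry":0,"rz":0,"claw":0.6},{"x":0,"y":0.35,"z":0.6,"rx":0,"ry":0,"rz":0,"claw":0.6},{"x":0,"y":0.35,"z":0.6,"rx":0,"ry":0,"rz":0,"claw":0.6}]'
python3 - <<'E'
from plan import *
p=capture("wrist");save(p,"w8")
print([(q["centre"],q["conf"],((atz(p,q["centre"],.0485)-S0)*1e3).round(1)) for q in search_frame(p,"cell")])
lat=np.array([u[1],-u[0],0]); im=p["color"].astype(int)
# scan along the axis at the cell's top (z=.065) and across
for w in (0,-.006): print("along mm:RGB",[(a,*im[tuple(int(round(v)) for v in proj(p,S0+u*a*1e-3+lat*w+Z*.033)[::-1])]) for a in range(-70,14,2)])
for a in (-45,-28,-12):
    print(a,"across",[(w,int(im[tuple(int(round(v)) for v in proj(p,S0+u*a*1e-3+lat*w*1e-3+Z*.0165)[::-1])].max())) for w in range(-23,24,1)])
E
```

```text
time_s: 33.75
tcp_pos: [0.5268, -0.2108, 0.0061]
ee_rot: [[0.079, -0.997, 0.0], [-0.997, -0.079, 0.002], [-0.002, -0.0, -1.0]]
wrist_force: [0.1, 0.4, -0.8]
gripper_width: 0.598
gripper_force: 0.0
time_s: 34.75
tcp_pos: [0.5279, -0.1221, 0.1588]
ee_rot: [[0.082, -0.997, 0.005], [-0.997, -0.082, 0.002], [-0.002, -0.005, -1.0]]
wrist_force: [-0.6, -1.3, -0.2]
gripper_width: 0.601
gripper_force: 0.0
[([267.0, 85.0], 0.84, array([  1.5, -27.3,  16.5]))]
along mm:RGB [(-70, np.int64(107), np.int64(109), np.int64(116)), (-68, np.int64(207), np.int64(172), np.int64(0)), (-66, np.int64(208), np.int64(189), np.int64(12)), (-64, np.int64(205), np.int64(185), np.int64(0)), (-62, np.int64(205), np.int64(185), np.int64(0)), (-60, np.int64(207), np.int64(185), np.int64(0)), (-58, np.int64(209), np.int64(186), np.int64(0)), (-56, np.int64(158), np.int64(140), np.int64(69)), (-54, np.int64(110), np.int64(113), np.int64(117)), (-52, np.int64(105), np.int64(106), np.int64(110)), (-50, np.int64(105), np.int64(107), np.int64(109)), (-48, np.int64(106), np.int64(107), np.int64(109)), (-46, np.int64(107),
[... 4396 characters left out ...]
02), (5, 95), (6, 93), (7, 86), (8, 83), (9, 83), (10, 79), (11, 76), (12, 76), (13, 70), (14, 63), (15, 55), (16, 50), (17, 59), (18, 77), (19, 96), (20, 108), (21, 164), (22, 177), (23, 174)]
-12 across [(-23, 176), (-22, 174), (-21, 175), (-20, 176), (-19, 178), (-18, 118), (-17, 75), (-16, 63), (-15, 71), (-14, 78), (-13, 81), (-12, 84), (-11, 87), (-10, 89), (-9, 90), (-8, 93), (-7, 94), (-6, 99), (-5, 102), (-4, 105), (-3, 106), (-2, 108), (-1, 116), (0, 113), (1, 108), (2, 108), (3, 104), (4, 102), (5, 96), (6, 93), (7, 90), (8, 85), (9, 83), (10, 81), (11, 76), (12, 75), (13, 75), (14, 64), (15, 60), (16, 50), (17, 54), (18, 89), (19, 105), (20, 167), (21, 180), (22, 176), (23, 176)]
```

The cell lies straight and level between the end block and the hood, and the arm is clear. I'm handing it in.

```bash
python3 -c "
from station import *
print(finish_job())"
```

```text
the job is handed in; nothing more can be done
None
```

The D cell is in the holder: pressed in under the hood, tipped down behind the end block and released level in the bay, with the arm clear in the last picture, and the job was handed in at about 35 s; the hand-in gave no verdict.

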